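# Open the locked infiltration chamber

### The arm

A 7-joint arm with a two-finger parallel gripper is mounted at the origin on a cart in front of the work surface, level with it; the furniture and walls round the work are solid. World frame = base frame: x ahead of the robot, y to its left, z up, the work surface at z = 0. Lengths are in mm, angles in rad, forces in N, time in s.
With the tool pointing down it reaches from about 400 to 900 mm from the base axis. Payload 5.6 kg.
Tool frame: the origin (TCP) lies at the centre of the arm's flange, where the gripper is bolted on; the fingertips stand 190 mm ahead of it and the grasp point (between the pads) lies 171 mm ahead of it; z points along the fingers, y is the line along which they close (so a half turn about z gives the same grasp; the last joint's range is limited). The gripper opens to 92 mm and grips with 3 to 60 N. Pads are 20 mm wide; open, the fingers measure 128 mm over their backs; the gripper's body (75 mm by 189 mm) begins 69 mm behind the grasp point.
Start: joints at [1.173, 0.468, -0.012, 1.603, 0.006, 1.071, -0.056], TCP at [225.776, -609.53, 404.692] pointing down, gripper open.
Joint ranges: [-2.53, 2.53], [-0.31, 2.02], [-1.57, 1.55], [0.28, 2.44], [-1.29, 4.43], [0.15, 1.84], [-2.92, 2.92]. Speed limits (rad/s): [2.57, 2.57, 3.14, 3.14, 3.14, 3.14, 3.14].

### API

Orientations are given as a 3x3 rotation matrix whose columns are the frame's x, y, z axes.
In Python, from rig import manip gives the robot as it stands.
- The arm moves only by the tool play_rows, never from a script. Its argument "moves" is a list of rows, each a list of 5 numbers: the opening, from -1 (shut) to 1 (fully open), then the shift along the tool's x, y, z in mm, then the turn about the tool's z in rad. In form: [[grip, tx, ty, tz, spin], ...]. A call has 1 to 20 rows; each row is the pose to reach, as a shift and turn from the pose commanded when the call began, along the tool's axes at that moment; what a row does not reach only later rows make up. A row lasts 1/8 s, in which the tool goes at most 62.5 mm and 10.7 degrees, less where a joint would pass 70% of its speed; a pose out of reach is approached as far as the arm can. A call with a gripper value outside its range is refused whole. The fingers move at their own pace and stop on an object; the grip force is fixed at half the most. Time passes only in rows, so rows that repeat a pose let the fingers close. It gives the time, the measured TCP pose, the force, the opening and the grip force at its end, in the units of the state.
- manip.state(): the state, without advancing time (a new reading comes with each control period).
- manip.camera(name): name is "side" or "top" or "wrist"; returns the picture (420x560x3 uint8, red, green, blue); there is no depth.
- manip.calibration(name): a dict with "mtx" (3x3 intrinsics, pixels), "rvec" (rotation vector, rad) and "tvec" (3), from world to camera coordinates, as OpenCV has them. Camera axes: x right, y down, z forward; pixel columns grow to the right and rows downward; lengths in mm; the calibration is good to about 2 mm. A picture is of the moment at which its call begins: read the wrist's pose just before it. calibration takes no time and is no camera call; for the wrist camera it gives the pose at the moment of the call.
- manip.hand_in(): hands the job in; it is judged then, once.
The state is a dict: "time": time; "qpos": joint angles; "joint_vel": joint speeds; "effort": joint torques, N m; "eef_pos": TCP position; "ee_rot": TCP orientation; "ft_force": force on the tool from outside, world axes, zero at the start; "ft_torque": the same for the moment, N m; "grip_width": opening from 0.0 (shut) to 1.0 (fully open); "gripper_force": force on a finger pad.
Only numpy, scipy, OpenCV 4.12 (cv2) and the standard library are available. Lean on these libraries where they do the work, as an engineer would, in place of code of your own. Each camera call takes 0.05 s, during which the arm holds its last target. There are 200 camera calls.

### The job

The slanted resin infiltration chamber on the stand has been vented and may be opened. Slide its red-knobbed safety catch down the slope to its stop, then turn the black bar handle anticlockwise to its stop so that both bolts are fully drawn, and then raise the lid until it stands well open by itself, swung up about 65 degrees. Leave the things standing round the chamber where they are.

Things in the scene. Friction and masses are not known exactly. Their poses are not given: they have to be found in the camera images.
- chamber: Fixed resin chamber: round aluminium pot (flange 176 mm), round lid with gauge, vent plug (both under 25 mm) and a bolt each side, on a grey 160x214 mm base. Origin: under the base's middle, on the stand. z up; x level, from the lid's low front edge to its hinge side; y left. Lid leans 32 deg to the front: its normal is (-0.53, 0, 0.85) here; its seat's centre is at (0, 0, 0.114). Yaw varies.
- catch_knob (a point): Middle of the safety catch's red knob, 13 mm thick, standing along the lid's normal from 14 mm below to 13 mm above this point, on a slide 30 mm wide on the lid's lower half: keep fingertips at most 14 mm below this point. Axes: x up the slope to the hinge, y left, z lid's normal. The catch slides along -x, 16 mm to its stop, and stays where left.
- catch (a joint): Travel of the safety catch, m: 0 home (its tongue stands between two horns of the handle's hub and blocks the handle), 0.016 at its stop, released. Takes 3 to 4 N; friction hold, no spring. The tongue is clear of the horns from 0.013.
- bar_grip (a point): Middle of the main handle's round black bar, 15 mm thick, 87 mm long, on a 12 mm centre post; 50 mm above the lid's face, 25 mm above the hub's disc. Axes: y along the bar, z along the axis of turning, which is the lid's outward normal.
- bar (a joint): Turn of the bar handle, rad, growing anticlockwise seen looking down on the lid: 0 locked, 2.4 at its stop, where the bar is level and parallel to the hinge. Friction about 0.25 N m; stays where left. It draws both bolts 7 mm per rad; they leave their keepers at about 1.6.
- lid_hinge (a point): Middle of the lid's hinge axis, on the fixed pot at the lid's upper far edge, 95 mm up the slope from the handle's axis. Axes as the closed lid: y along the hinge (left), x up the slope, z the normal.
- lid (a joint): Opening of the lid, rad: 0 closed, grows as its low front edge and the handle swing up and back about the hinge, to 1.5. Friction hinge: it stays at any angle. Raising it by the handle takes about 8 to 15 N.
- amber_bottle: Small amber dropper bottle with black top, 33 mm across, 102 mm high, standing loose; origin under its middle. Bystander.
- capped_vial: Clear vial with black cap, 18 mm across, 50 mm high, standing loose; origin under its middle. Bystander.
- white_tin: Round white lidded tin, 63 mm across, 35 mm high, loose; origin under its middle. Bystander.
- loupe: Black eye loupe, 40 mm across, 34 mm high, loose; origin under its middle. Bystander.

How it is judged (in metres and radians):
On the way, in this order (a step that is already met when the one before it is completed fails the run):
1. the safety catch is slid back to its stop while the bar handle is still locked and the lid shut (value of joint catch above 0.0135 m and value of joint bar below 0.2 rad and value of joint lid below 0.03 rad), for 0.2 s.
2. the bar handle is turned to its stop with the lid still shut (value of joint bar above 2.25 rad and value of joint catch above 0.0125 m and value of joint lid below 0.06 rad), for 0.2 s.
3. the lid is raised well open (value of joint lid above 1 rad), for 0.2 s.
At the end, for the whole second after the job is handed in: The lid stands open by itself and at rest, swung up by 1.0 to 1.4 rad (57 to 80 degrees), the safety catch is back by at least 12.5 of its 16 mm and the bar handle turned by at least 2.1 of its 2.4 rad, with the robot clear of it (value of joint lid between 1 and 1.4 rad and value of joint bar above 2.1 rad and value of joint catch above 0.0125 m and velocity of joint lid between -0.05 and 0.05 rad/s); the robot touches nothing.
It fails at once if a thing standing round the chamber is shifted by more than 20 mm (distance of any of amber_bottle, capped_vial, white_tin, loupe from where it was at the start of the episode above 0.02 m).
It fails at once if one of the standing things is tipped over (angle between any of amber_bottle, capped_vial, white_tin, loupe's own z axis and vertical above 0.5 rad).
It also fails if it takes over 72 s, if anything falls off the work surface, if the arm or the gripper's body presses on something with over 40 N, if the wrist force passes 120 N, or if a joint passes its speed limit or range.

## Working session

There is one attempt and no reset: what is moved stays moved. The work goes in short steps, Python scripts to look and compute and a tool call to move; the robot and the scene stay as the last step left them, time stands still between calls to the robot, and variables do not carry over. Pictures are saved under pics/ and viewed, at most 10 in all, crops included, and the job is handed in when it is done.

Besides the shell and the picture viewer there is one more tool, called after "Call:" by a JSON object that holds its "name" and its "arguments", one argument or row to a line. play_rows: Moves the arm, as the interface text tells. Its arguments: {"type":"object","properties":{"moves":{"type":"array","items":{"type":"array","items":{"type":"number"}}}},"required":["moves"]}

```bash
mkdir -p pics; ls
python3 - <<'E'
from rig import manip
import cv2,numpy as np
s=manip.state();print(s['time'],s['eef_pos'],s['ee_rot'],s['grip_width'])
for n in ['side','top','wrist']:
    c=manip.calibration(n);R=cv2.Rodrigues(np.array(c['rvec'],float))[0]
    print(n,np.array(c['mtx']).round(1).tolist(),(-R.T@np.array(c['tvec']).ravel()).round(1),R.round(3).tolist())
    cv2.imwrite(f'pics/{n}0.png',manip.camera(n)[:,:,::-1])
E
```

```text
pics
0.0 [ 225.68664748 -609.28684193  403.74849236] [[ 9.37751925e-01  3.47305164e-01 -6.70728224e-04]
 [ 3.47305806e-01 -9.37750531e-01  1.61842961e-03]
 [-6.68867867e-05 -1.75063329e-03 -9.99998465e-01]] 0.9944209084766997
side [[392.3, 0.0, 276.6], [0.0, 392.3, 211.7], [0.0, 0.0, 1.0]] [482.5 804.1 422.5] [[-0.999, -0.042, -0.023], [0.008, 0.337, -0.942], [0.047, -0.941, -0.336]]
top [[456.2, 0.0, 276.1], [0.0, 456.2, 208.1], [0.0, 0.0, 1.0]] [ 3.9430e+02 -5.0000e-01  1.0481e+03] [[-0.016, -1.0, -0.004], [-0.991, 0.017, -0.136], [0.136, 0.002, -0.991]]
wrist [[371.5, 0.0, 282.5], [0.0, 371.5, 209.1], [0.0, 0.0, 1.0]] [ 294.2 -582.9  384.2] [[0.347, -0.938, -0.001], [-0.906, -0.336, 0.257], [-0.241, -0.088, -0.966]]
```

View pics/top0.png

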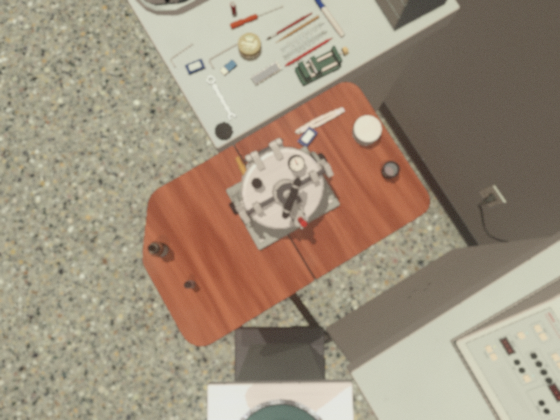

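View pics/side0.png

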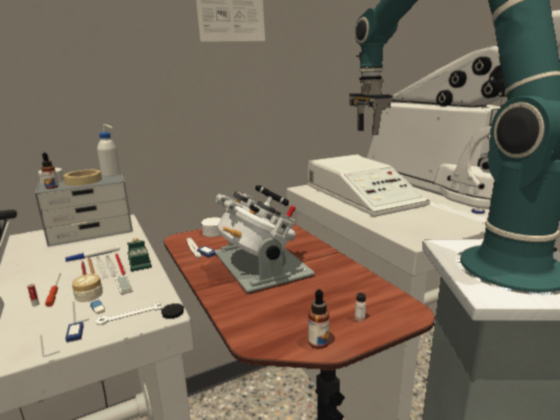

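Top: the chamber is around (283,190), its red knob at (303,223), the hinge at the upper left (265,153) and the bar near (290,200). The bottle is at (157,248), vial (190,285), tin (368,130) and loupe (390,170). Side: the bar is at (270,195) and the red knob at (291,211).

```bash
cat > h.py <<'E'
from rig import manip
import cv2,numpy as np
def cal(n):
    c=manip.calibration(n);R=cv2.Rodrigues(np.array(c['rvec'],float))[0];t=np.array(c['tvec'],float).ravel()
    return np.array(c['mtx'],float),R,t
def ray(C,p):
    K,R,t=C;d=R.T@np.linalg.inv(K)@[p[0],p[1],1.];return -R.T@t,d/np.linalg.norm(d)
def plane(C,p,z):
    o,d=ray(C,p);return o+d*(z-o[2])/d[2]
def tri(obs):
    A=np.zeros((3,3));b=np.zeros(3)
    for C,p in obs:
        o,d=ray(C,p);M=np.eye(3)-np.outer(d,d);A+=M;b+=M@o
    X=np.linalg.solve(A,b)
    return X,[np.linalg.norm((np.eye(3)-np.outer(d,d))@(X-o)) for o,d in (ray(C,p) for C,p in obs)]
def proj(C,X):
    K,R,t=C;q=K@(R@np.asarray(X,float)+t);return q[:2]/q[2]
def red(im):
    h=cv2.cvtColor(im,cv2.COLOR_RGB2HSV);return (((h[...,0]<6)|(h[...,0]>172))&(h[...,1]>150)&(h[...,2]>90)).astype(np.uint8)
E
python3 - <<'E'
from h import *
t=cv2.imread('pics/top0.png');s=cv2.imread('pics/side0.png')
a=cv2.resize(t[130:255,220:350],(390*2//2,375),interpolation=cv2.INTER_CUBIC)
b=cv2.resize(s[175:295,205:335],(400,369),interpolation=cv2.INTER_CUBIC)
o=np.zeros((375,790,3),np.uint8);o[:,:390]=a;o[:369,390:]=b
cv2.imwrite('pics/z.png',o)
P={}
for n,im,r in (('top',t,(200,250,285,330)),('side',s,(195,235,270,310))):
    m=red(im[...,::-1].copy());k=m[r[0]:r[1],r[2]:r[3]]
    nn,l,st,c=cv2.connectedComponentsWithStats(k)
    for i in range(1,nn): print(n,st[i],c[i]+[r[2],r[0]])
    i=1+np.argmax(st[1:,4]);P[n]=c[i]+[r[2],r[0]]
print(tri([(cal(n),P[n]) for n in P]))
E
```

```text
top [14 19  8  8 32] [302.875   222.53125]
side [17 11  8 11 49] [290.46938776 210.67346939]
(array([491.97916294, -52.76915414, 118.69489701]), [np.float64(0.9195211307816522), np.float64(0.9195211307815041)])
```

View pics/z.png

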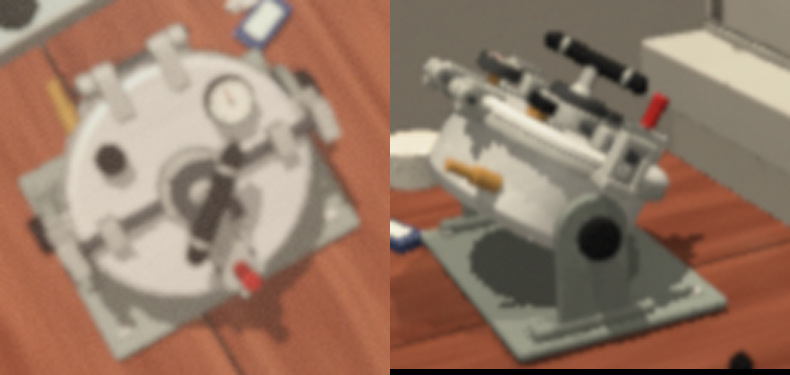

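Run:
```python
from h import *
T,S=cal('top'),cal('side')
tp=lambda u,v:(220+u/3,130+v/3); sp=lambda u,v:(205+(u-390)/3.077,175+v/3.075)
A,ea=tri([(T,tp(233,152)),(S,sp(550,40))]);B,eb=tri([(T,tp(196,255)),(S,sp(643,84))])
print('bar',A,B,ea[0],eb[0],np.linalg.norm(A-B));M=(A+B)/2;print('mid',M)
c=[plane(T,tp(*p),8)[:2] for p in((22,180),(120,360),(358,218))]
for e in (c[0]-c[1],c[2]-c[1]): print('edge',np.linalg.norm(e),np.degrees(np.arctan2(e[1],e[0])))
print('base mid',(c[0]+c[2])/2)
K=np.array([491.98,-52.77,118.69])
for yaw in (25,28,30,32):
    a=np.radians(yaw);X=np.array([np.cos(a),np.sin(a),0]);Y=np.array([-X[1],X[0],0]);Z=np.array([0,0,1.])
    n=-.53*X+.848*Z;u=.848*X+.53*Z
    d=A-B;h=(M[2]-114)/.848;k=K-M
    print(yaw,'bar ang',np.arctan2(-(-d)@u,d@-Y),'off n',d@n,'h',h,'seat',M-h*n,'knob rel(u,y,n)',k@u,k@Y,k@n)
for nm,p in dict(bottle=(157,248),vial=(190,285),tin=(368,130),loupe=(390,170)).items(): print(nm,plane(T,p,30))
```

```text
bar [567.05959626 -41.29465762 177.45765074] [501.27901123 -16.50637408 151.47306281] 0.2625505560420802 1.9098216914301431 74.94493429961298
mid [534.16930375 -28.90051585 164.46535677]
edge 158.10381849736387 27.924614618180595
edge 212.1957552526117 -60.13027426468501
base mid [564.15950271 -15.01127337]
25 bar ang 0.8343414185453152 off n -4.010051262714946 h 59.51103392896359 seat [562.75501988 -15.5707775  114.        ] knob rel(u,y,n) -65.23983899543973 -3.8031291466153827 -13.205690100949479
28 bar ang 0.789051479317848 off n -2.5800793829090156 h 59.51103392896359 seat [562.01821955 -14.09298465 114.        ] knob rel(u,y,n) -65.35246509703398 -1.2688252124828034 -13.13529878745306
30 bar ang 0.7590900468617534 off n -1.5890328837397258 h 59.51103392896359 seat [561.48447936 -13.13009186 114.        ] knob rel(u,y,n) -65.36498384404437 0.4230722220458109 -13.127474570571565
32 bar ang 0.7293080074866995 off n -0.5692042241034653 h 59.51103392896359 seat [560.91745983 -12.18641289 114.        ] knob rel(u,y,n) -65.32742364411351 2.114454208241153 -13.150949695528361
bottle [448.6919278  268.61444312  30.        ]
vial [366.13620015 194.25390354  30.        ]
tin [ 712.04248254 -212.95356022   30.        ]
loupe [ 617.10932252 -258.87301068   30.        ]
```

Call:
{"name": "play_rows", "arguments": {
  "moves": [
    [1,0,0,-50,0],
    [1,30,-30,-80,0],
    [1,70,-70,-80,0],
    [1,110,-107,-80,-0.04],
    [1,147,-143,-80,-0.06],
    [1,183,-179,-80,-0.08],
    [1,220,-214,-80,-0.1],
    [1,257,-250,-80,-0.12],
    [1,293,-286,-80,-0.16],
    [1,330,-322,-80,-0.16],
    [1,367,-357,-80,-0.16],
    [1,403,-393,-80,-0.16],
    [1,425,-415,-70,-0.16],
    [1,440,-429,-40,-0.16],
    [0.2,440,-429,0,-0.16],
    [0.2,440,-429,0,-0.16],
    [0.0,440,-429,0,-0.16],
    [-0.1,440,-429,0,-0.16]
  ]
}}

```text
time: 2.4
eef_pos: [489.8, -54.7, 406.3]
ee_rot: [[0.871, 0.492, 0.003], [0.492, -0.871, -0.001], [0.002, 0.002, -1.0]]
ft_force: [-0.3, -1.1, -0.5]
grip_width: 0.59
gripper_force: 0.0
```

Run:
```python
from h import *
s=manip.state();print(s['time'],s['eef_pos'],s['ee_rot'],s['grip_width'],s['ft_force'])
W=cal('wrist');im=manip.camera('wrist');cv2.imwrite('pics/w1.png',im[:,:,::-1])
m=red(im);nn,l,st,c=cv2.connectedComponentsWithStats(m)
for i in range(1,nn):
    if st[i,4]>40: print(st[i],c[i],tri([(W,c[i]),(cal('side'),(290.5,210.7))]),tri([(W,c[i]),(cal('top'),(302.9,222.5))]))
```

```text
2.4 [489.82292356 -54.69429598 406.29292319] [[ 8.70801658e-01  4.91626635e-01  2.77930286e-03]
 [ 4.91630058e-01 -8.70803898e-01 -6.76301593e-04]
 [ 2.08773989e-03  1.95531338e-03 -9.99995909e-01]] 0.5895721144480575 [-0.32903054 -1.11981454 -0.53415298]
[270 188  20  37 582] [279.98109966 206.86082474] (array([492.94350815, -50.58199022, 119.46924268]), [np.float64(0.15145462626665335), np.float64(0.151454626266754)]) (array([491.61558509, -52.30561909, 112.22813452]), [np.float64(0.8673998195658469), np.float64(0.8673998195658702)])
```

View pics/w1.png

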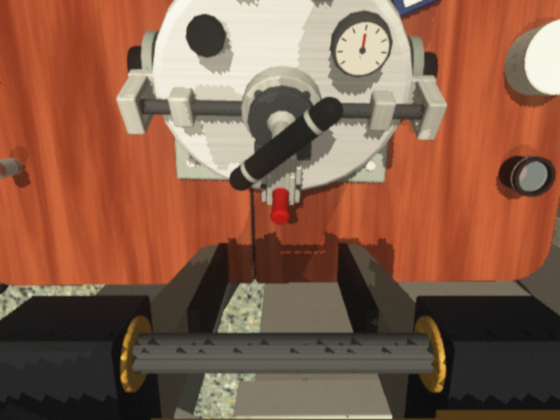

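The wrist view shows the knob at (280,207), the bar from (240,181) to (330,108), and both bolts level at row 108, so the yaw is right.

Call:
{"name": "play_rows", "arguments": {
  "moves": [
    [-0.1,0,-2,30,0],
    [-0.1,0,-2,60,0],
    [-0.1,0,-2,80,0],
    [-0.1,0,-2,95,0],
    [-0.1,0,-2,106,0],
    [-0.1,0,-2,106,0],
    [-0.1,0,-2,106,0]
  ]
}}

```text
time: 3.32
eef_pos: [488.7, -52.7, 299.3]
ee_rot: [[0.87, 0.492, 0.001], [0.492, -0.87, -0.0], [0.001, 0.001, -1.0]]
ft_force: [-0.4, -0.1, 0.4]
grip_width: 0.451
gripper_force: 0.0
```

Run:
```python
from h import *
im=manip.camera('wrist')
s=manip.camera('side')
o=np.zeros((420,760,3),np.uint8);o[:,:380]=im[:,90:470];o[:390,380:]=cv2.resize(s[140:270,210:335],(380,390))[:390]
cv2.imwrite('pics/w2.png',o[:,:,::-1])
```

```text
(no output)
```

View pics/w2.png

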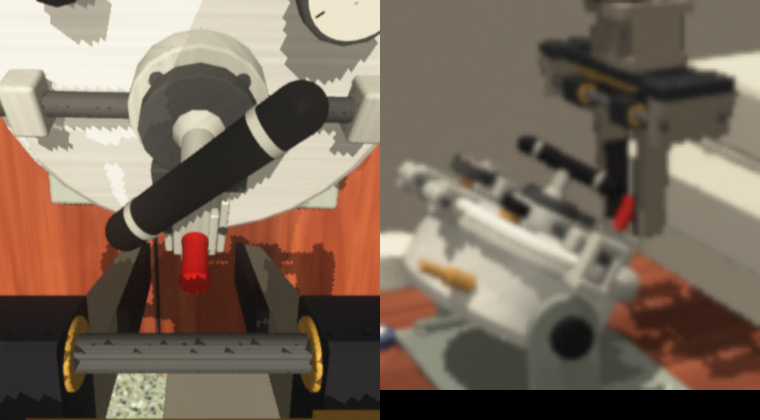

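Call:
{"name": "play_rows", "arguments": {
  "moves": [
    [-0.5,2,0,0,0],
    [-1,3,0,0,0],
    [-1,3,0,0,0],
    [-1,3,0,0,0],
    [-1,3,0,0,0],
    [-1,3,0,0,0],
    [-1,3,0,0,0]
  ]
}}

```text
time: 4.3
eef_pos: [491.4, -51.7, 298.9]
ee_rot: [[0.871, 0.492, 0.001], [0.492, -0.871, -0.001], [0.001, 0.001, -1.0]]
ft_force: [4.6, -4.6, -1.1]
grip_width: 0.135
gripper_force: 30.1
```

Call:
{"name": "play_rows", "arguments": {
  "moves": [
    [-1,1,0,1.2,0],
    [-1,-1,0,2.5,0],
    [-1,-3,0,3.8,0],
    [-1,-5,0,5,0],
    [-1,-7,0,6.2,0],
    [-1,-9,0,7.5,0],
    [-1,-11,0,8.8,0],
    [-1,-11,0,8.8,0],
    [-1,-11.5,0,9,0],
    [-1,-11.5,0,9,0]
  ]
}}

```text
time: 5.55
eef_pos: [480.9, -57.5, 290.6]
ee_rot: [[0.871, 0.492, -0.001], [0.492, -0.871, -0.002], [-0.001, 0.001, -1.0]]
ft_force: [-2.3, -5.7, 8.7]
grip_width: 0.138
gripper_force: 30.2
```

Call:
{"name": "play_rows", "arguments": {
  "moves": [
    [-1,-1.5,0,1,0],
    [-1,-3,0,1.8,0],
    [-1,-3,0,1.8,0],
    [-1,-3,0,1.8,0]
  ]
}}

```text
time: 6.05
eef_pos: [479.5, -58.1, 289.9]
ee_rot: [[0.87, 0.492, 0.004], [0.492, -0.87, -0.001], [0.003, 0.002, -1.0]]
ft_force: [-0.5, -2.6, 14.6]
grip_width: 0.138
gripper_force: 30.2
```

Call:
{"name": "play_rows", "arguments": {
  "moves": [
    [-1,-2,0,0,0],
    [-1,-3,0,0,0],
    [-1,-3,0,0,0],
    [-1,-3,0,0,0]
  ]
}}

```text
time: 6.55
eef_pos: [478.4, -58.6, 290.1]
ee_rot: [[0.87, 0.493, 0.009], [0.493, -0.87, 0.001], [0.008, 0.003, -1.0]]
ft_force: [5.9, 1.1, 7.4]
grip_width: 0.135
gripper_force: 30.2
```

Run:
```python
from h import *
im=manip.camera('side')
m=red(im)[180:245,270:320];nn,l,st,c=cv2.connectedComponentsWithStats(m)
print(st,c+[270,180])
```

```text
[[   0    0   50   65 3238]
 [  22   33    3    5   12]] [[294.50525015 211.98733786]
 [293.08333333 215.41666667]]
```

Call:
{"name": "play_rows", "arguments": {
  "moves": [
    [-0.3,0,0,0,0],
    [-0.3,0,0,0,0],
    [-0.3,0,0,0,0],
    [-0.3,-2,0,-20,0],
    [-0.3,-2,0,-60,0],
    [0,-2,0,-100,0],
    [0,-2,0,-130,0],
    [0,-2,0,-130,0],
    [0,-2,0,-130,0]
  ]
}}

```text
time: 7.72
eef_pos: [473.5, -60.9, 416.8]
ee_rot: [[0.87, 0.492, -0.002], [0.492, -0.87, 0.0], [-0.002, -0.001, -1.0]]
ft_force: [-0.6, -0.3, -0.9]
grip_width: 0.501
gripper_force: 0.0
```

Run:
```python
from h import *
s=manip.state();print(s['time'],s['eef_pos'],s['qpos'],s['ft_force'])
W=cal('wrist');im=manip.camera('wrist');cv2.imwrite('pics/w3.png',im[:,:,::-1])
m=red(im);nn,l,st,c=cv2.connectedComponentsWithStats(m)
k=c[1+np.argmax(st[1:,4])];print('knob',k,tri([(W,k),(cal('side'),(293.1,215.4))]))
```

```text
7.725 [473.45490396 -60.85447661 416.76862724] [ 0.47944525  0.20152185 -0.47169846  1.97406952  0.1086968   0.99229816
 -1.10001051] [-0.61776224 -0.26786924 -0.92332143]
knob [284.49411765 194.64313725] (array([483.74082452, -57.2175676 , 106.19827619]), [np.float64(3.264543478467147), np.float64(3.2645434784671084)])
```

View pics/w3.png

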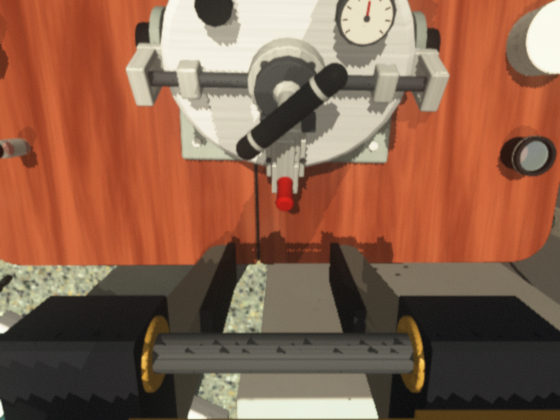

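The wrist view shows the bar's ends at about (243,151) and (341,73), and the knob now at (284,195), further down the slope and clear of the hub.

Run:
```python
from h import *
W=cal('wrist');M=np.array([534.2,-28.9,164.5])
a=np.radians(29.5);X=np.array([np.cos(a),np.sin(a),0]);Y=np.array([-X[1],X[0],0]);Z=np.array([0,0,1.]);c,s=np.cos(np.radians(32)),np.sin(np.radians(32))
u=c*X+s*Z;n=-s*X+c*Z
im=cv2.imread('pics/w3.png');g=cv2.cvtColor(im,cv2.COLOR_BGR2HSV)[...,2]
m=((g<60)).astype(np.uint8);m[200:]=0
m=cv2.morphologyEx(m,cv2.MORPH_OPEN,np.ones((13,13)));nn,l,st,ce=cv2.connectedComponentsWithStats(m);print(st[1:],ce[1:])
b=lambda q:u*np.sin(q)-Y*np.cos(q)
for q in (.74,.76): print(q,[proj(W,M+r*b(q)).round(1).tolist() for r in (-43.5,-36,0,36,43.5)])
```

```text
[[ 196    0   35   24  730]
 [ 319   66   27   27  632]
 [ 255   90   61   54 1840]] [[213.66986301  10.30684932]
 [332.0664557   78.87183544]
 [287.53967391 117.13369565]]
0.74 [[239.1, 155.9], [246.9, 149.8], [287.8, 117.8], [335.8, 80.4], [346.8, 71.8]]
0.76 [[240.1, 156.6], [247.7, 150.4], [287.8, 117.8], [335.0, 79.6], [345.9, 70.7]]
```

```bash
cat > path.py <<'E'
from h import *
M=np.array([534.2,-28.9,164.5])
a=np.radians(29.5);X=np.array([np.cos(a),np.sin(a),0]);Y=np.array([-X[1],X[0],0]);Z=np.array([0,0,1.]);c,s=np.cos(np.radians(32)),np.sin(np.radians(32))
u=c*X+s*Z;n=-s*X+c*Z
def b(q): p=.745+q;return u*np.sin(p)-Y*np.cos(p)
def tcp(q,r=31,dep=11):
    v=b(q);return M+r*v+[0,0,190-dep],np.arctan2(v[1],v[0])
def rows(p0,y0,pts):
    x=np.array([np.cos(y0),np.sin(y0),0]);y=np.array([x[1],-x[0],0])
    for p,yw in pts:
        d=p-p0;dy=(yw-y0+np.pi)%(2*np.pi)-np.pi
        print([round(float(v),2) for v in (d@x,d@y,-d[2],-dy)])
E
python3 - <<'E'
from path import *
s=manip.state();R=s['ee_rot'];y0=np.arctan2(R[1][0],R[0][0])
print('approach');rows(np.array(s['eef_pos']),y0,[tcp(0)]);print(tcp(0))
for A in (0,1.2):
    print('from',A);p0,y=tcp(A);rows(p0,y,[tcp(q) for q in np.linspace(A,A+1.2,17)[1:]])
print('over');p0,y=tcp(2.4);rows(p0,y,[tcp(2.45),tcp(2.5)])
E
```

```text
approach
[86.43, 24.9, 61.81, 0.91]
(array([560.93402682, -39.95669826, 354.63738001]), np.float64(-0.3921594414136753))
from 0
[-0.43, -2.11, -0.87, -0.07]
[-1.02, -4.21, -1.68, -0.15]
[-1.77, -6.28, -2.41, -0.23]
[-2.67, -8.32, -3.07, -0.31]
[-3.71, -10.32, -3.65, -0.39]
[-4.9, -12.25, -4.14, -0.47]
[-6.23, -14.12, -4.55, -0.56]
[-7.68, -15.91, -4.87, -0.64]
[-9.25, -17.6, -5.1, -0.73]
[-10.93, -19.2, -5.24, -0.82]
[-12.71, -20.69, -5.29, -0.91]
[-14.59, -22.07, -5.24, -0.99]
[-16.54, -23.32, -5.11, -1.08]
[-18.57, -24.44, -4.88, -1.17]
[-20.65, -25.42, -4.56, -1.26]
[-22.78, -26.26, -4.15, -1.34]
from 1.2
[0.18, -2.26, 0.49, -0.08]
[0.21, -4.52, 1.07, -0.16]
[0.08, -6.74, 1.73, -0.24]
[-0.2, -8.93, 2.46, -0.32]
[-0.63, -11.07, 3.26, -0.4]
[-1.2, -13.15, 4.13, -0.47]
[-1.93, -15.15, 5.07, -0.54]
[-2.79, -17.06, 6.06, -0.61]
[-3.79, -18.89, 7.11, -0.68]
[-4.91, -20.6, 8.2, -0.75]
[-6.17, -22.2, 9.33, -0.82]
[-7.54, -23.67, 10.49, -0.88]
[-9.02, -25.01, 11.68, -0.95]
[-10.6, -26.21, 12.89, -1.01]
[-12.27, -27.27, 14.12, -1.08]
[-14.02, -28.17, 15.35, -1.14]
over
[-0.04, -1.31, 0.82, -0.04]
[-0.16, -2.62, 1.64, -0.08]
```

Call:
{"name": "play_rows", "arguments": {
  "moves": [
    [0,20,6,0,0.18],
    [-0.3,40,12,0,0.36],
    [-0.3,60,18,0,0.54],
    [-0.3,80,24,0,0.72],
    [-0.3,86,25,0,0.9],
    [-0.3,86,25,0,0.9],
    [-0.3,86,25,20,0.9],
    [-0.3,86,25,40,0.9],
    [-0.3,86,25,52,0.9],
    [-0.3,86,25,62,0.9],
    [-0.3,86,25,62,0.9]
  ]
}}

```text
time: 9.15
eef_pos: [561.0, -40.3, 355.2]
ee_rot: [[0.927, -0.375, -0.001], [-0.375, -0.927, 0.0], [-0.001, 0.0, -1.0]]
ft_force: [0.3, 0.2, 0.6]
grip_width: 0.349
gripper_force: 0.0
```

Run:
```python
from h import *
cv2.imwrite('pics/w4.png',manip.camera('wrist')[:,:,::-1])
```

```text
(no output)
```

View pics/w4.png

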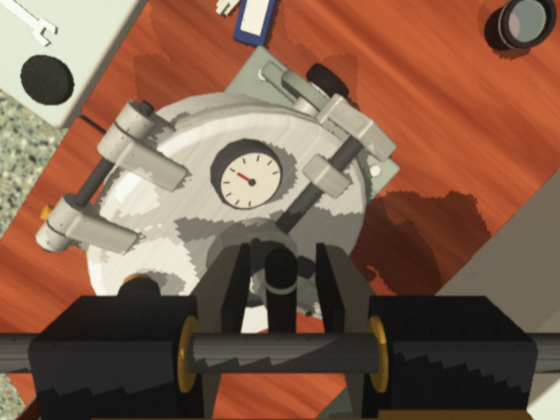

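The bar's end, at (281,265), lies centred between the fingers. I'll close on it.

Call:
{"name": "play_rows", "arguments": {
  "moves": [
    [-1,0,0,0,0],
    [-1,0,0,0,0],
    [-1,0,0,0,0],
    [-1,0,0,0,0],
    [-1,-0.4,-2.1,-0.9,-0.07],
    [-1,-1,-4.2,-1.7,-0.15],
    [-1,-1.8,-6.3,-2.4,-0.23],
    [-1,-1.8,-6.3,-2.4,-0.23],
    [-1,-1.8,-6.3,-2.4,-0.23]
  ]
}}

```text
time: 10.32
eef_pos: [562.3, -34.4, 358.3]
ee_rot: [[0.988, -0.157, 0.002], [-0.157, -0.988, -0.001], [0.002, 0.0, -1.0]]
ft_force: [4.8, -2.2, -3.4]
grip_width: 0.15
gripper_force: 30.1
```

Run:
```python
from path import *
for A,B,N in ((.225,1.3,14),(1.3,2.46,16)):
    print('from',A);p0,y=tcp(A);rows(p0,y,[tcp(q) for q in np.linspace(A,B,N+1)[1:]])
```

```text
from 0.225
[-0.43, -2.24, -0.67, -0.08]
[-1.02, -4.47, -1.26, -0.16]
[-1.77, -6.67, -1.76, -0.25]
[-2.67, -8.84, -2.17, -0.34]
[-3.72, -10.95, -2.49, -0.43]
[-4.91, -13.0, -2.72, -0.51]
[-6.24, -14.97, -2.84, -0.61]
[-7.7, -16.85, -2.88, -0.7]
[-9.27, -18.63, -2.81, -0.79]
[-10.96, -20.3, -2.65, -0.88]
[-12.74, -21.86, -2.39, -0.97]
[-14.62, -23.28, -2.04, -1.05]
[-16.57, -24.57, -1.6, -1.14]
[-18.59, -25.71, -1.06, -1.22]
from 1.3
[0.22, -2.16, 0.58, -0.08]
[0.29, -4.31, 1.24, -0.15]
[0.22, -6.43, 1.96, -0.23]
[0.01, -8.52, 2.76, -0.3]
[-0.35, -10.57, 3.61, -0.37]
[-0.86, -12.56, 4.52, -0.44]
[-1.5, -14.49, 5.49, -0.51]
[-2.27, -16.34, 6.5, -0.58]
[-3.18, -18.1, 7.56, -0.64]
[-4.22, -19.77, 8.65, -0.71]
[-5.37, -21.33, 9.77, -0.77]
[-6.64, -22.78, 10.92, -0.83]
[-8.03, -24.12, 12.09, -0.9]
[-9.51, -25.32, 13.28, -0.96]
[-11.08, -26.4, 14.47, -1.02]
[-12.74, -27.33, 15.66, -1.08]
```

Call:
{"name": "play_rows", "arguments": {
  "moves": [
    [-1,-0.4,-2.2,-0.7,-0.08],
    [-1,-1,-4.5,-1.3,-0.16],
    [-1,-1.8,-6.7,-1.8,-0.25],
    [-1,-2.7,-8.8,-2.2,-0.34],
    [-1,-3.7,-11,-2.5,-0.43],
    [-1,-4.9,-13,-2.7,-0.51],
    [-1,-6.2,-15,-2.8,-0.61],
    [-1,-7.7,-16.9,-2.9,-0.7],
    [-1,-9.3,-18.6,-2.8,-0.79],
    [-1,-11,-20.3,-2.6,-0.88],
    [-1,-12.7,-21.9,-2.4,-0.97],
    [-1,-14.6,-23.3,-2,-1.05],
    [-1,-16.6,-24.6,-1.6,-1.14],
    [-1,-18.6,-25.7,-1.1,-1.22],
    [-1,-18.6,-25.7,-1.1,-1.22]
  ]
}}

```text
time: 12.2
eef_pos: [548.2, -5.4, 360.2]
ee_rot: [[0.486, 0.874, 0.003], [0.874, -0.486, 0.0], [0.001, 0.002, -1.0]]
ft_force: [4.0, -0.3, 1.7]
grip_width: 0.151
gripper_force: 30.0
```

Forces are small, so I'll continue to the stop.

Call:
{"name": "play_rows", "arguments": {
  "moves": [
    [-1,0.2,-2.2,0.6,-0.08],
    [-1,0.3,-4.3,1.2,-0.15],
    [-1,0.2,-6.4,2,-0.23],
    [-1,0,-8.5,2.8,-0.3],
    [-1,-0.4,-10.6,3.6,-0.37],
    [-1,-0.9,-12.6,4.5,-0.44],
    [-1,-1.5,-14.5,5.5,-0.51],
    [-1,-2.3,-16.3,6.5,-0.58],
    [-1,-3.2,-18.1,7.6,-0.64],
    [-1,-4.2,-19.8,8.7,-0.71],
    [-1,-5.4,-21.3,9.8,-0.77],
    [-1,-6.6,-22.8,10.9,-0.83],
    [-1,-8,-24.1,12.1,-0.9],
    [-1,-9.5,-25.3,13.3,-0.96],
    [-1,-11.1,-26.4,14.5,-1.02],
    [-1,-12.7,-27.3,15.7,-1.08],
    [-1,-12.7,-27.3,15.7,-1.08],
    [-1,-12.7,-27.3,15.7,-1.08]
  ]
}}

```text
time: 14.45
eef_pos: [518.4, -1.5, 345.3]
ee_rot: [[-0.542, 0.841, 0.004], [0.841, 0.542, 0.002], [0.0, 0.004, -1.0]]
ft_force: [3.4, 3.1, 8.3]
grip_width: 0.153
gripper_force: 30.3
```

Run:
```python
from path import *
s=manip.state();R=s['ee_rot'];yw=np.arctan2(R[1][0],R[0][0])
qs=np.linspace(2,2.6,601);yy=np.array([tcp(q)[1] for q in qs])
print('q by yaw',qs[np.argmin(abs(np.angle(np.exp(1j*(yy-yw)))))],'by pos',qs[np.argmin([np.linalg.norm(tcp(q)[0]-s['eef_pos']) for q in qs])],s['eef_pos'],tcp(2.4),s['ft_force'],s['ft_torque'],s['qpos'])
cv2.imwrite('pics/w5.png',manip.camera('wrist')[:,:,::-1])
```

```text
q by yaw 2.464 by pos 2.374 [518.37955256  -1.52512472 345.29793868] (array([518.8569942 ,  -1.96323999, 343.44402593]), np.float64(2.088558052909618)) [3.395559   3.13282997 8.31041675] [ 0.74714467 -0.86256619 -0.30869067] [ 0.64811233  0.48827177 -0.8893418   1.93523995  0.46783547  0.93432846
  0.1023268 ]
```

View pics/w5.png

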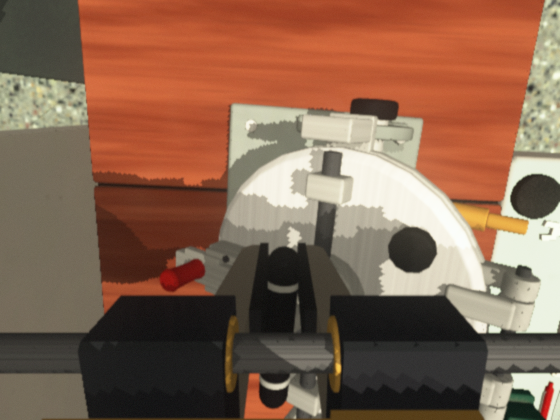

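The bolt is drawn out of its keeper, the bar is square to the slope, and the knob is down at (182,276). I'll nudge the bar against its stop and work out the lift arc.

Call:
{"name": "play_rows", "arguments": {
  "moves": [
    [-1,0,-1,1,0],
    [-1,0,-2,2,0],
    [-1,0,-2,2,0],
    [-1,0,-2,2,0]
  ]
}}

```text
time: 15.0
eef_pos: [517.7, -1.7, 345.1]
ee_rot: [[-0.542, 0.84, 0.007], [0.84, 0.542, 0.003], [-0.001, 0.008, -1.0]]
ft_force: [1.8, 4.4, 17.3]
grip_width: 0.153
gripper_force: 30.3
```

```bash
cat >> path.py <<'E'
def lift(th,hn,p0):   # TCP after lid angle th, from TCP p0 at th=0; hinge at u=95,n=hn from bar
    r=-95*u-hn*n; k=-Y   # sign checked below
    R=cv2.Rodrigues(-Y*-th)[0]
    if (R@r-r)[2]<0: R=R.T
    return p0+R@r-r
E
python3 - <<'E'
from path import *
T,S=cal('top'),cal('side')
tp=lambda x,y:(220+x/3,130+y/3); sp=lambda x,y:(205+(x-390)/3.077,175+y/3.075)
for t in ((85,80),(100,72)):
  for q in ((432,72),):
    H,e=tri([(T,tp(*t)),(S,sp(*q))]);d=H-M;print(H,e[0],'u,y,n',d@u,d@Y,d@n)
s=manip.state();p=np.array(s['eef_pos']);print(p,s['ft_force'])
R=s['ee_rot'];y0=np.arctan2(R[1][0],R[0][0])
for hn in (-50,-42):
  print(hn);rows(p,y0,[(lift(t,hn,p),y0) for t in np.arange(.1,1.26,.1)])
E
```

```text
[625.77946104  55.22612506 182.23745323] 10.496073600522841 u,y,n 112.12551220520356 28.123767888222744 -49.14817436165038
[629.71250225  45.29614726 179.45444714] 8.580327351017717 u,y,n 109.40698767329324 17.544432985693913 -50.73111237936186
[517.68718074  -1.65740475 345.08411692] [ 1.82695245  4.38506006 17.32757841]
-50
[0.01, -0.26, -10.73, -0.0]
[-0.03, 0.56, -21.43, -0.0]
[-0.14, 2.43, -31.99, -0.0]
[-0.31, 5.35, -42.32, -0.0]
[-0.54, 9.28, -52.3, -0.0]
[-0.82, 14.19, -61.84, -0.0]
[-1.16, 20.03, -70.84, -0.0]
[-1.55, 26.73, -79.21, -0.0]
[-1.99, 34.23, -86.87, -0.0]
[-2.47, 42.46, -93.74, -0.0]
[-2.98, 51.34, -99.75, -0.0]
[-3.53, 60.76, -104.85, -0.0]
-42
[0.06, -0.95, -10.34, -0.0]
[0.05, -0.87, -20.72, -0.0]
[-0.01, 0.24, -31.04, -0.0]
[-0.14, 2.38, -41.2, -0.0]
[-0.32, 5.52, -51.1, -0.0]
[-0.56, 9.63, -60.63, -0.0]
[-0.85, 14.67, -69.7, -0.0]
[-1.2, 20.59, -78.23, -0.0]
[-1.59, 27.33, -86.11, -0.0]
[-2.02, 34.82, -93.29, -0.0]
[-2.5, 42.99, -99.68, -0.0]
[-3.0, 51.75, -105.22, -0.0]
```

Call:
{"name": "play_rows", "arguments": {
  "moves": [
    [-1,0,1.5,-2,0],
    [-1,0,1.5,-5,0],
    [-1,0,1.3,-10,0],
    [-1,0,1.2,-15,0],
    [-1,0,1.5,-20,0],
    [-1,0,2,-25,0],
    [-1,0,2.6,-30,0],
    [-1,0,3.4,-34,0],
    [-1,0,3.4,-34,0]
  ]
}}

```text
time: 16.12
eef_pos: [520.1, -0.8, 375.3]
ee_rot: [[-0.542, 0.84, 0.006], [0.84, 0.542, 0.006], [0.002, 0.008, -1.0]]
ft_force: [13.9, 7.3, -14.8]
grip_width: 0.153
gripper_force: 30.0
```

Call:
{"name": "play_rows", "arguments": {
  "moves": [
    [-1,0,2.8,-5,0],
    [-1,-0.1,4.9,-10,0],
    [-1,-0.2,7,-15,0],
    [-1,-0.3,9.2,-20,0],
    [-1,-0.4,11.8,-25,0],
    [-1,-0.5,14.4,-29.5,0],
    [-1,-0.5,14.4,-29.5,0]
  ]
}}

```text
time: 17.0
eef_pos: [530.3, 4.7, 402.7]
ee_rot: [[-0.541, 0.841, -0.004], [0.841, 0.541, 0.002], [0.003, -0.002, -1.0]]
ft_force: [7.2, 1.8, -14.8]
grip_width: 0.153
gripper_force: 30.0
```

Call:
{"name": "play_rows", "arguments": {
  "moves": [
    [-1,0,3.5,-4.5,0],
    [-1,-0.1,6.8,-9,0],
    [-1,-0.2,10.2,-13.2,0],
    [-1,-0.4,13.8,-17.4,0],
    [-1,-0.5,17.8,-21.2,0],
    [-1,-0.7,21.8,-25,0],
    [-1,-0.9,26,-28.5,0],
    [-1,-1.2,30.3,-31.9,0],
    [-1,-1.2,30.3,-31.9,0]
  ]
}}

```text
time: 18.12
eef_pos: [554.6, 18.6, 436.9]
ee_rot: [[-0.541, 0.841, -0.012], [0.841, 0.541, -0.007], [0.0, -0.014, -1.0]]
ft_force: [-14.2, -8.8, 0.2]
grip_width: 0.148
gripper_force: 30.0
```

Run:
```python
from path import *
cv2.imwrite('pics/s6.png',cv2.resize(manip.camera('side')[110:270,180:340],(600,600))[:,:,::-1])
```

```text
(no output)
```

View pics/s6.png

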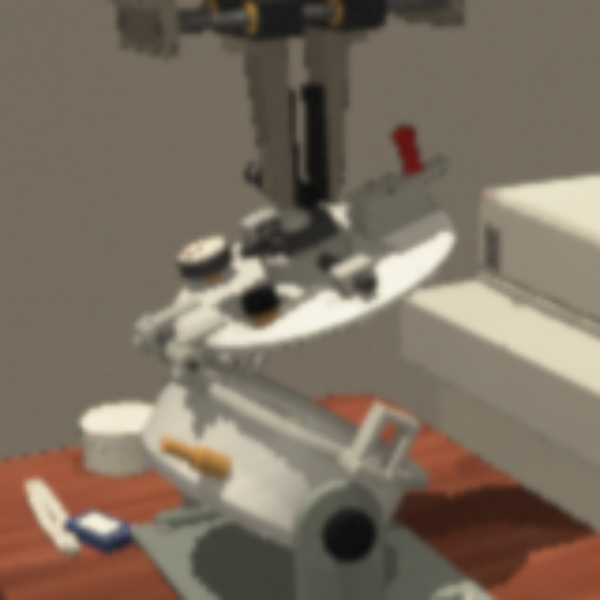

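The lid is up by about 57°, pivoting cleanly, and the tin is undisturbed. I'll raise it a little further.

Call:
{"name": "play_rows", "arguments": {
  "moves": [
    [-1,-0.2,4,-3,0],
    [-1,-0.4,8.5,-6,0],
    [-1,-0.6,13,-8.8,0],
    [-1,-0.8,18,-11.5,0],
    [-1,-0.8,19,-12,0],
    [-1,-0.8,19,-12,0],
    [-1,-0.8,19,-12,0]
  ]
}}

```text
time: 19.05
eef_pos: [571.1, 28.2, 450.0]
ee_rot: [[-0.541, 0.841, -0.011], [0.841, 0.541, -0.008], [-0.001, -0.014, -1.0]]
ft_force: [-15.5, -10.4, 5.9]
grip_width: 0.157
gripper_force: 30.1
```

Call:
{"name": "play_rows", "arguments": {
  "moves": [
    [-1,0,-1.5,0,0],
    [-0.3,0,-1.5,0,0],
    [-0.3,0,-1.5,0,0],
    [-0.3,0,-1.5,0,0],
    [-0.3,0,-1.5,0,0],
    [-0.3,0,-1.5,-8,0],
    [-0.3,0,-1.5,-20,0],
    [-0.3,0,-1.5,-50,0],
    [-0.3,0,-1.5,-90,0],
    [-0.3,0,-1.5,-110,0],
    [-0.3,0,-1.5,-110,0]
  ]
}}

```text
time: 20.42
eef_pos: [572.3, 29.6, 561.2]
ee_rot: [[-0.543, 0.84, 0.004], [0.84, 0.543, -0.0], [-0.002, 0.003, -1.0]]
ft_force: [-0.6, -0.2, -1.1]
grip_width: 0.353
gripper_force: 0.0
```

Run:
```python
from path import *
a=manip.camera('side');w=manip.camera('wrist')
o=np.zeros((500,790,3),np.uint8);o[:,:395]=cv2.resize(a[110:310,180:338],(395,500));o[:296,395:]=cv2.resize(w,(395,296))
o[296:,395:]=cv2.resize(manip.camera('top')[100:304,100:495],(395,204))
cv2.imwrite('pics/s7.png',o[:,:,::-1]);s=manip.state();print(s['time'],s['ft_force'],s['grip_width'])
```

```text
20.575 [-0.88589795 -0.04361186  0.49545912] 0.3491780590025606
```

View pics/s7.png

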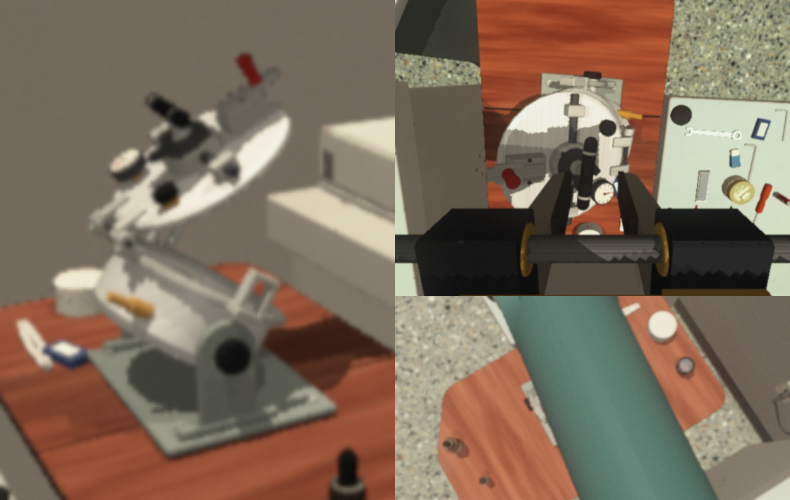

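The lid stands open by itself at about 1.2 rad, the gripper is clear, and the bystanders are in place.

```bash
python3 -c "
from rig import manip
print(manip.hand_in())"
```

```text
the job is handed in; nothing more can be done
None
```

I slid the catch to its stop, turned the bar to its stop and raised the lid to about 1.2 rad (69°), where it stands by itself with the robot clear; the job is handed in at about 21 s, but no verdict was returned.

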